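# Drive the stuck pin out of the setting jig

## Robot

A 7-joint arm with a two-finger parallel gripper is mounted at the origin on the work surface. World frame = base frame: x ahead of the robot, y to its left, z up, the work surface at z = 0. Lengths are in mm, angles in rad, forces in N, time in s.
With the tool pointing down it reaches from about 400 to 900 mm from the base axis. Payload 5.6 kg.
Tool frame: the origin (TCP) lies midway between the tips of the shut fingers; the grasp point (between the pads) lies 19 mm behind it; z points along the fingers, y is the line along which they close (so a half turn about z gives the same grasp; the last joint's range is limited). The gripper opens to 92 mm and grips with 3 to 60 N. Pads are 20 mm wide; open, the fingers measure 128 mm over their backs; the gripper's body (75 mm by 189 mm) begins 69 mm behind the grasp point.
Start: joints at [1.296, 0.468, -0.012, 1.603, 0.006, 1.071, -0.056], TCP at [149.28, -632.634, 188.992] pointing down, gripper open.
Joint ranges: [-2.53, 2.53], [-0.31, 2.02], [-1.57, 1.55], [0.28, 2.44], [-1.29, 4.43], [0.15, 1.84], [-2.92, 2.92]. Speed limits (rad/s): [2.57, 2.57, 3.14, 3.14, 3.14, 3.14, 3.14].

## Interface

Orientations are given as a rotation vector (axis times angle).
In Python, from cell import robot, grip, kin, viewer gives the robot as it stands. Calls block until the motion is done:
- robot.movep(position, orientation): joint-space move of the TCP to a pose.
- robot.servo_line(position, feed=150, rotation=None): straight line of the TCP; rotation=None keeps the orientation; feed is the mean speed in mm/s.
- robot.goto_joints(angles): joint-space move.
- grip(opening, newtons=None): opening from 0.0 (shut) to 1.0 (fully open); newtons is the grip in N (None keeps the last); returns when the fingers have stopped.
- robot.hold(seconds).
- kin.ik(position, orientation): joint angles nearest the present ones, or None.
- robot.observe(): the state.
- viewer.read_camera(name): name is "scene" or "top" or "wrist"; returns the picture (400x640x3 uint8, red, green, blue); there is no depth.
- viewer.camera_info(name): a dict with "camera_matrix" (3x3 intrinsics, pixels), "k1" (the pictures are not rectified: a ray, as slopes to the right and down, at radius r is drawn at 1 + k1 r^2 times it, then the intrinsics apply), "R" (3x3) and "t" (3): a world point X has camera coordinates R X + t. Camera axes: x right, y down, z forward; pixel columns grow to the right and rows downward; lengths in mm; the calibration is good to about 2 mm. A picture is of the moment at which its call begins: read the wrist's pose just before it. camera_info takes no time and is no camera call; for the wrist camera it gives the pose at the moment of the call.
A pose or a line that the arm cannot do raises robot.IKError and nothing moves.
- robot.job_done(): hands the job in; it is judged then, once.
Trained networks look in the newest picture that a camera, given by its name, has taken for a name from the list of things; names that differ only in an ending like _2 or _b are one class to them, and where a whole thing is asked for, a point or a joint stands for the part that bears it (a point fixed in the world has none). Each returns a list of dicts, best first, with "confidence" (0 to 1); they miss things now and then, are a little off and sometimes report something else, mostly with a low value. They report only what shows in the picture. A call takes as long as a camera call. They do not tell look-alikes from the thing itself.
- viewer.silhouettes(name, camera): "mask" (400x640 bool, what is visible of it).
- viewer.pinpoint(name, camera): "at" ([x, y, z] in mm, in the coordinates of the camera as it stood for that picture, good to about 4 mm: a listed point, or the origin of a listed thing).
The state is a dict: "t": time; "joints": joint angles; "joint_velocities": joint speeds; "joint_torque": joint torques, N m; "tcp_pos": TCP position; "tcp_rot": TCP orientation; "contact_force": force on the tool from outside, world axes, zero at the start; "wrist_torque": the same for the moment, N m; "grip_width": opening from 0.0 (shut) to 1.0 (fully open); "grip_force": force on a finger pad.
Only numpy, scipy, OpenCV 4.12 (cv2) and the standard library are available. Lean on these libraries where they do the work, as an engineer would, in place of code of your own. Each camera call takes 0.05 s, during which the arm holds its last target. There are 200 camera calls.

## Task

A brass pin is stuck in the slide bar at the bottom of the slot on top of the setting jig. Take the green-handled drift punch from the rack, feel along the slot with its nose for the bore, and drive the pin down and completely out below the bar, pressing steadily and never hard enough to mark the jig (at most about 30 N). Then stand the punch back in its hole in the rack, fully down, and leave the other tools and things where they are.

Things in the scene. Friction and masses are not known exactly. Their poses are not given: they have to be found in the camera images.
- punch_grip (a point): Drift punch, the tool to use: GREEN round handle, 16 mm in diameter, 60 mm long, and a straight flat-ended steel nose, 8 mm in diameter, 50 mm long; about 110 g. It stands nose down, loosely, in the rack (leaning up to 0.05 rad). This point is the centre of the handle, 80 mm from the end of the nose; its z axis runs from nose to handle.
- punch_tip (a point): Centre of the flat end of the punch's nose, 80 mm from the handle's centre; same axes.
- rack: Wooden rack fixed to the bench, 56 (its x) x 140 (its y) x 45 mm high, origin at the centre of its underside. Three upright holes, 10 mm in diameter, chamfered 2 mm, 40 mm deep (floors 5 mm above the bench), at y = -45, 0 and +45 mm on its centre line, a tool in each; which tool is where varies. The punch's own hole is the one it leaves empty.
- jig: Setting jig fixed to the bench, origin at the centre of its underside, z up. Base plate 176 (its x) x 80 x 8 mm, two grey end posts, and on them an aluminium cover 134 (x) x 54 (y) mm, 4 mm thick, its top 84 mm above the bench. Below is open space and a black anvil, its top 32 mm above the bench. Cover, bar and pin are marked by more than about 30 N from the punch.
- jig_slot (a point): Centre of the slot in the cover, at its floor, 80 mm above the bench; same axes as the jig. The slot is 48 mm long (x), 11 mm wide and 4 mm deep. Its floor is the top of a bright steel slide bar, 22 mm thick, which cannot be moved. The bar's one bore, upright, 11 mm in diameter, on the slot's centre line, lies anywhere up to 14 mm to either side of this point along x: not measured.
- pin (a joint): Brass pin, 10 mm in diameter, 24 mm long, stuck in the bore: how far it is driven down (m). At 0 its top is 3 mm below the slot's floor; it starts at 0 to 0.004. It moves down against a steady drag of about 9 N (1 N more at 15 mm/s) and stays where left. At 0.019 its top is level with the bar's underside: out of the bore. At 0.021 its foot is on the anvil and it stops dead.
- scriber_grip (a point): Scriber with a RED handle in the rack, same size as the punch (110 mm long, top 115 mm above the bench); centre of the handle. To be left alone.
- driver_grip (a point): Thin driver with a BLUE handle in the rack, same size as the punch (110 mm long, top 115 mm above the bench); centre of the handle. To be left alone.
- can_mid (a point): Bystander: red spray can, 66 mm across, 200 mm tall; point on its middle line 10 mm above its underside. To be left alone.
- parts_tray_mid (a point): Bystander: empty blue plastic tray 110 x 160 x 35 mm; point on its middle line 10 mm above its underside. To be left alone.
- vise_mid (a point): Bystander: small steel vise lying on the bench, about 150 x 60 x 55 mm; point on its middle line 10 mm above its underside. To be left alone.
- stone_mid (a point): Bystander: brown sharpening stone 130 x 40 x 25 mm; point on its middle line 10 mm above its underside. To be left alone.
- pen_cup_mid (a point): Bystander: clear cup, 70 mm across, 100 mm tall; point on its middle line 10 mm above its underside. To be left alone.
- ring_gauge_mid (a point): Bystander: steel ring 60 mm across, 20 mm high; point on its middle line 10 mm above its underside. To be left alone.
Things that resemble listed ones, but are neither listed nor needed, are in the scene too. What is shaped like the rack but purple or turquoise is not meant.

How it is judged:
By the outcome, as a careful person would: the job done as asked, in the order asked, and still so for the second after the job is handed in, with the robot touching nothing.
It also fails if it takes over 70 s, if anything falls off the work surface, if the arm or the gripper's body presses on something with over 40 N, if the wrist force passes 120 N, or if a joint passes its speed limit or range.

## Working session

There is one attempt and no reset: what is moved stays moved. The work goes in short steps, each a Python script; the robot and the scene stay as the last script left them, time stands still between calls to the robot, and variables do not carry over. Pictures are saved under pics/ and viewed, at most 10 in all, crops included, and the job is handed in when it is done.

```bash
mkdir -p pics; ls
cat > h.py <<'E'
import numpy as np, cv2
from cell import robot, grip, kin, viewer
def w(p,c,info=None):
    i=info or viewer.camera_info(c); return np.array(i["R"]).T@(np.array(p)-np.array(i["t"]))
def proj(X,i):
    c=np.array(i["R"])@np.array(X)+np.array(i["t"]); s=c[:2]/c[2]; s=s*(1+i["k1"]*(s@s)); K=np.array(i["camera_matrix"]); return K[:2,:2]@s+K[:2,2]
def ray(px,i):
    K=np.array(i["camera_matrix"]); d=np.linalg.solve(K[:2,:2],np.array(px)-K[:2,2]); s=d.copy()
    for _ in range(20): s=d/(1+i["k1"]*(s@s))
    R=np.array(i["R"]); return -R.T@np.array(i["t"]), R.T@np.array([s[0],s[1],1])
def onz(px,i,z):
    o,d=ray(px,i); return o+d*(z-o[2])/d[2]
def snap(c,name,crop=None,k=1):
    im=viewer.read_camera(c); o=im
    if crop: x0,y0,x1,y1=crop; o=im[y0:y1,x0:x1]
    if k!=1: o=cv2.resize(o,None,fx=k,fy=k,interpolation=cv2.INTER_CUBIC)
    cv2.imwrite(f"pics/{name}.png",cv2.cvtColor(o,cv2.COLOR_RGB2BGR)); return im
E
python3 - <<'E'
from h import *
a=snap("top","top1"); b=snap("scene","scene1")
for c in("top","scene"):
    i=viewer.camera_info(c)
    for n in ("punch_grip","rack","jig","jig_slot","scriber_grip","driver_grip"):
        for d in viewer.pinpoint(n,c)[:3]:
            X=w(d["at"],c,i); print(c,n,round(d["confidence"],2),X.round(0),proj(X,i).round(0))
print(robot.observe()["t"],robot.observe()["tcp_rot"])
E
```

```text
pics
top punch_grip 0.38 [489. 226.  86.] [231. 218.]
top rack 0.72 [515.  -5.   2.] [318. 209.]
top rack 0.69 [345. 187.   1.] [250. 271.]
top rack 0.62 [496. 190.  -3.] [249. 216.]
top jig 0.57 [ 538. -167.    1.] [376. 201.]
top jig_slot 0.92 [ 534. -166.   82.] [379. 200.]
top scriber_grip 0.48 [751. 147.  14.] [264. 125.]
top scriber_grip 0.42 [505. 146.  86.] [261. 212.]
top scriber_grip 0.37 [ 697. -335.    7.] [434. 144.]
top driver_grip 0.42 [496. 188.  87.] [245. 215.]
scene punch_grip 0.63 [489. 227.  86.] [405. 225.]
scene rack 0.77 [345. 180.  -2.] [423. 222.]
scene rack 0.58 [519.  -3.   1.] [327. 215.]
scene rack 0.55 [495. 188.   4.] [387. 246.]
scene jig 0.85 [ 537. -172.   -1.] [284. 193.]
scene jig 0.69 [608. 435.  10.] [444. 332.]
scene jig 0.43 [ 420. -412.   13.] [271. 149.]
scene jig_slot 0.64 [ 534. -171.   80.] [284. 169.]
scene scriber_grip 0.75 [505. 142.  86.] [372. 211.]
scene driver_grip 0.57 [497. 187.  83.] [389. 219.]
0.7 [ 3.12043144e+00  3.63167609e-01 -1.33339848e-05]
```

View pics/top1.png

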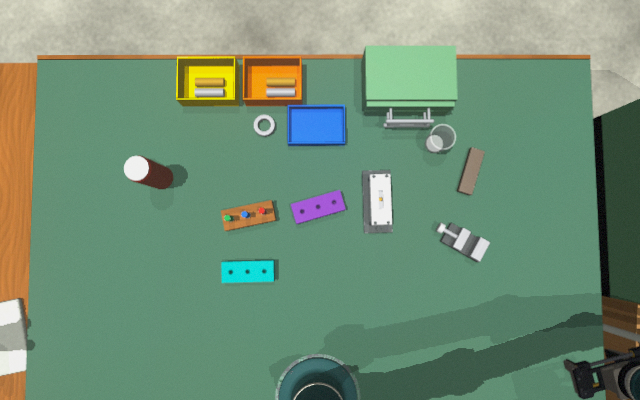

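View pics/scene1.png

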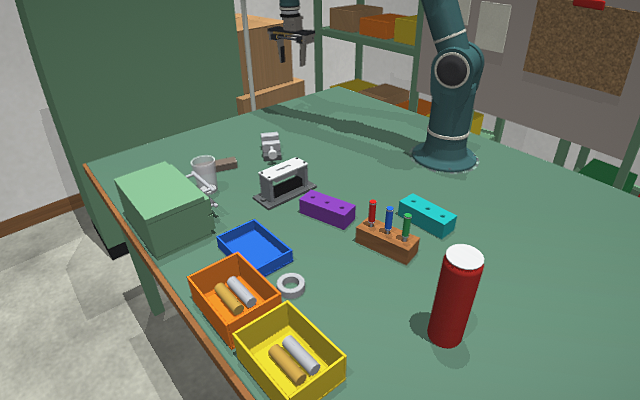

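Rack candidates in the top view are brown (249,216), purple (318,207) and turquoise (248,271). Only the brown one holds tools: green (228,218), blue (245,215) and red (262,211). The purple and turquoise ones are excluded by the task, so it is the brown rack. I'll confirm with the wrist camera from above.

```bash
cat >> h.py <<'E'
def down(th): # tool pointing down, tool x at world angle th
    return np.array([np.cos(th/2),np.sin(th/2),0])*np.pi
E
python3 - <<'E'
from h import *
p=robot.observe()["tcp_pos"]
robot.servo_line([p[0],p[1],300],feed=300)
psi=0.19
for th in (psi-np.pi/2,psi+np.pi/2):
    q=kin.ik([489,226,300],down(th)); print(th,None if q is None else np.round(q,2))
th=psi-np.pi/2
robot.movep([489,206,290],down(th))
i=viewer.camera_info("wrist"); im=snap("wrist","w1")
for n in ("punch_grip","punch_tip","rack","scriber_grip","driver_grip"):
    for d in viewer.pinpoint(n,"wrist")[:2]:
        X=w(d["at"],"wrist",i); print(n,round(d["confidence"],2),X.round(1),proj(X,i).round(0))
for m in viewer.silhouettes("punch_grip","wrist")[:2]:
    ys,xs=np.nonzero(m["mask"]); print(m["confidence"],xs.min(),xs.max(),ys.min(),ys.max())
s=robot.observe(); print(s["t"],s["tcp_pos"],s["contact_force"])
E
```

```text
-1.3807963267948966 [ 0.47  0.49 -1.3   1.69  0.49  1.34  2.41]
1.7607963267948965 [ 0.47  0.5  -1.32  1.69  0.5   1.35 -0.74]
punch_grip 0.54 [485.7 234.   88.8] [319. 196.]
punch_grip 0.34 [749.9  -1.4  11.3] [177.   3.]
rack 0.8 [346.4 187.8  -3.4] [401. 173.]
rack 0.63 [496.2 188.1   2.2] [318. 158.]
scriber_grip 0.45 [508.6 143.1  84.4] [315. 130.]
driver_grip 0.52 [494.3 186.5  89.6] [320. 163.]
0.46 313 323 186 203
4.7333 [489.03520199 205.87680449 289.98326091] [-0.14110559  0.42786121  0.64733093]
```

View pics/w1.png

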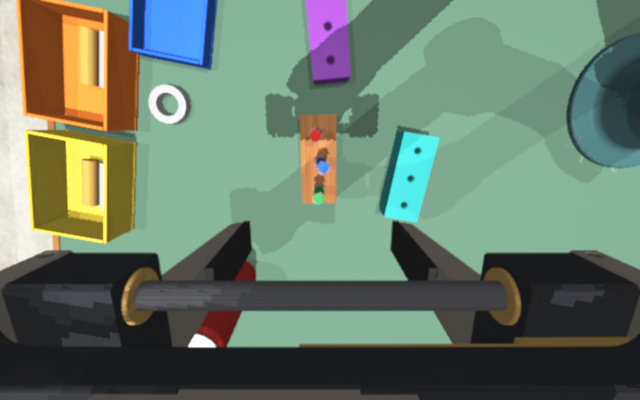

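The picture shows the brown rack at (318,158) with red (316,134), blue (322,166) and green (318,197) tools. The green one at its +y end is the punch. I'll take a closer look at it on the way down.

Run:
```python
from h import *
i=viewer.camera_info("wrist"); 
o,d=ray([320,200],i); s=robot.observe(); print("cam",o.round(1),d.round(3),np.array(i["camera_matrix"]).round(1)[0],i["k1"])
off=o-np.array(s["tcp_pos"])
# put camera over punch at tcp z 190
P=np.array([487,230,115.]); z=190
c=P-d*((P[2]-(z+off[2]))/d[2]); tcp=c-off; tcp=np.array([tcp[0],tcp[1],z]); print(tcp)
robot.servo_line([*tcp[:2],z],feed=200)
i=viewer.camera_info("wrist"); im=snap("wrist","w2",(200,60,440,260),3.3)
for n in ("punch_grip","punch_tip","rack","driver_grip"):
    for q in viewer.pinpoint(n,"wrist")[:2]:
        X=w(q["at"],"wrist",i); print(n,round(q["confidence"],2),X.round(1),proj(X,i).round(0))
hsv=cv2.cvtColor(im,cv2.COLOR_RGB2HSV)
for nm,lo,hi in (("green",45,80),("blue",100,125),("red",0,6)):
    m=((hsv[...,0]>=lo)&(hsv[...,0]<=hi)&(hsv[...,1]>140)).astype(np.uint8); m[:60]=0;m[260:]=0;m[:,:200]=0;m[:,440:]=0
    n,l,st,ce=cv2.connectedComponentsWithStats(m)
    for k in range(1,n):
        if st[k,4]>30: print(nm,st[k],ce[k].round(1),onz(ce[k],i,110).round(1))
print(robot.observe()["t"],robot.observe()["tcp_pos"])
```

```text
cam [501.1 140.7 487. ] [-0.044  0.244 -0.969] [277.    0.  320.7] -0.004308590093927782
[487.28329591 226.66463614 190.        ]
punch_grip 0.68 [485.  236.   86.6] [321. 198.]
rack 0.87 [347.5 189.   -1. ] [423. 170.]
rack 0.6 [508.5 144.2  84.7] [316. 110.]
driver_grip 0.66 [490.5 183.7  85.1] [326. 151.]
green [316 185  10   7  50] [320.2 188.1] [489.3 219.7 110. ]
green [314 195  13  12 123] [319.8 200.5] [487.3 232.6 110. ]
blue [319 151  15  15 164] [326.3 158. ] [489.1 188.4 110. ]
red [308 106  16  16 206] [315.4 113.5] [507.7 148.6 110. ]
5.6417 [487.95368264 226.68668237 191.01669212]
```

View pics/w2.png

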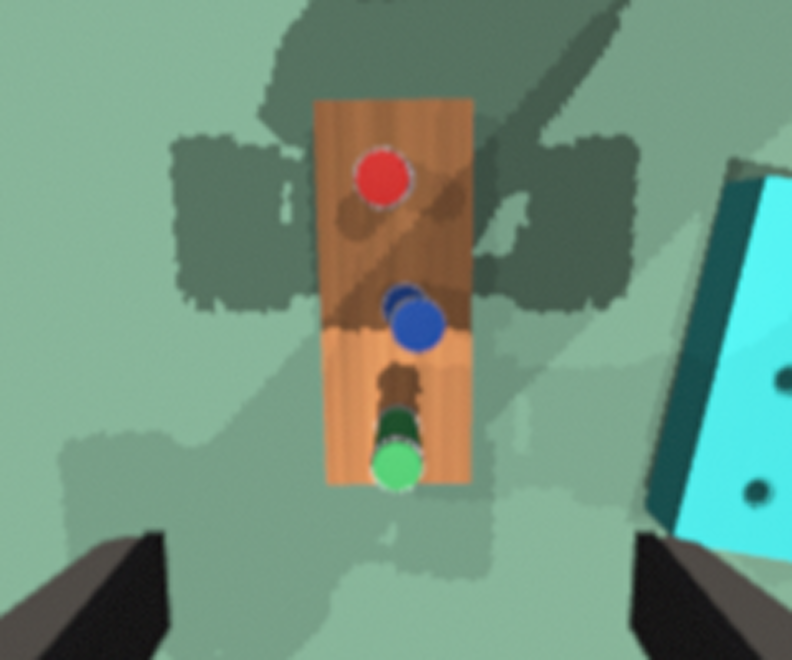

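The rack's top corners are at crop (316,100), (473,99), (326,485) and (471,485), and the green cap is at (397,466). I'll compute the rack pose from these, then grasp.

Run:
```python
from h import *
i=viewer.camera_info("wrist")
f=lambda x,y,z:onz([200+x/3.3,60+y/3.3],i,z)
C=np.array([f(316,100,45),f(473,99,45),f(471,485,45),f(326,485,45)]);print(C.round(1))
c=C.mean(0); r=cv2.minAreaRect(C[:,:2].astype(np.float32)); print("rack",c.round(1),r)
a=C[3]-C[0]+C[2]-C[1]; psi=np.arctan2(-a[0],a[1]); u=np.array([-np.sin(psi),np.cos(psi)])
print("psi",psi,"holes",[(c[:2]+k*u).round(1) for k in(-45,0,45)])
for n,x,y in(("g",397,466),("b",418,325),("r",384,178)): print(n,f(x,y,115).round(1))
hole=c[:2]+45*u; top=f(397,466,115)[:2]
print("lean",(top-hole)@u/110,(top-hole)@np.array([np.cos(psi),np.sin(psi)])/110)
```

```text
[[537.1 123.7  45. ]
 [482.8 113.   45. ]
 [454.3 251.5  45. ]
 [509.8 262.2  45. ]]
rack [496.  187.6  45. ] ((495.69305419921875, 187.6269989013672), (56.52743148803711, 141.46365356445312), 11.172761917114258)
psi 0.19896986781767317 holes [array([504.9, 143.5]), array([496. , 187.6]), array([487.1, 231.7])]
g [487.2 231.5 115. ]
b [489.2 187.8 115. ]
r [506.8 148.5 115. ]
lean -0.002187092746210231 0.0005566868324290178
```

```bash
cat >> h.py <<'E'
PSI=0.199; HOLE=np.array([487.1,231.7]); TH=PSI-np.pi/2
E
python3 - <<'E'
from h import *
def st(m):
    s=robot.observe(); print(m,round(s["t"],2),np.round(s["tcp_pos"],1),np.round(s["contact_force"],1),np.round(s["wrist_torque"],2),round(s["grip_width"]*92,1),round(s["grip_force"],1))
robot.servo_line([*HOLE,150],feed=200,rotation=down(TH))
robot.servo_line([*HOLE,66],feed=100); st("at")
grip(0.1,15); st("g"); grip(0.0,50); st("grip")
robot.servo_line([*HOLE,130],feed=80); st("lift")
robot.servo_line([*HOLE,220],feed=200); robot.hold(0.2); st("up")
i=viewer.camera_info("wrist"); im=snap("wrist","w3",(240,100,400,260),3.5)
for c in("wrist","scene","top"):
  if c!="wrist": viewer.read_camera(c); i=viewer.camera_info(c)
  for n in("punch_tip","punch_grip"):
    for q in viewer.pinpoint(n,c)[:1]: 
        X=w(q["at"],c,i); print(c,n,round(q["confidence"],2),X.round(1),proj(X,i).round(0))
E
```

```text
at 6.98 [487.4 232.2  66.5] [ 0.4 -0.2 -0.1] [ 0.06 -0.07  0.01] 91.7 0.0
g 8.12 [487.2 231.7  66. ] [0.5 0.  0.5] [ 0.13 -0.18  0.06] 15.5 15.0
grip 8.33 [487.2 231.7  66. ] [ 1.1 -0.1 -0.5] [ 0.16 -0.2   0.03] 14.4 50.0
lift 9.28 [486.9 231.3 129.6] [-0.2  0.3 -0.5] [ 0.09 -0.08 -0.04] 14.4 50.0
up 10.08 [486.4 231.1 218.6] [ 0.   0.1 -1.5] [ 0.11 -0.02 -0.03] 15.3 50.0
wrist punch_tip 0.94 [489.2 229.5 159.3] [318. 199.]
wrist punch_grip 0.91 [485.8 237.1 239.8] [319. 239.]
scene punch_tip 0.58 [487.6 228.6 155. ] [409. 199.]
scene punch_grip 0.72 [484.2 228.4 239.9] [414. 164.]
```

View pics/w3.png

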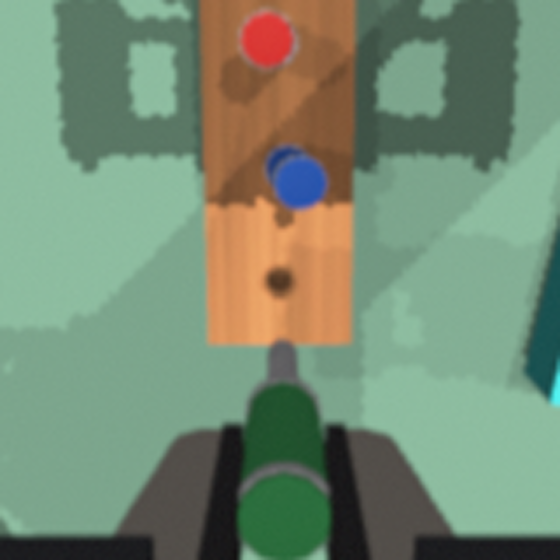

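The wrist picture shows the punch held upright, with cap (284,512), nose end (284,345) and the empty hole at (279,281), all in crop pixels. I'll measure the tilt and refine the hole, then look at the jig from above.

Run:
```python
from h import *
i=viewer.camera_info("wrist"); s=robot.observe(); p=np.array(s["tcp_pos"]); print(p.round(2))
f=lambda x,y,z:onz([240+x/3.5,100+y/3.5],i,z)
u=np.array([-np.sin(PSI),np.cos(PSI)])
print("tip",(f(284,343,p[2]-61)[:2]+4*u-p[:2]).round(1),"cap",(f(284,512,p[2]+49)[:2]-p[:2]).round(1),"hole",f(279,281,45).round(1))
q=robot.observe()
# jig view: offset of camera from tcp along tool direction
o,d=ray([320,200],i); off=o-p; print(off,d)
J=np.array([536,-169,84.]); z=260
# keep camera offset in current orientation at similar yaw: use th=0 (tool x along world x)
R=cv2.Rodrigues(down(0))[0]@cv2.Rodrigues(np.array(q["tcp_rot"]))[0].T
off2=R@off; d2=R@d
tcp=J-d2*((J[2]-z-off2[2])/d2[2])-off2
for th in (0,np.pi,-np.pi/2,np.pi/2):
    k=kin.ik([535,-169,150],down(th)); print(th,None if k is None else np.round(k,2))
print("tcp for view",tcp)
```

```text
[487.08 231.72 219.99]
tip [-1.1  1.6] cap [-0.5 -1. ] hole [487.8 233.1  45. ]
[ 12.62318165 -65.03739127 197.00091938] [-0.04611316  0.24351419 -0.9688329 ]
0 [-0.67  0.76  1.35  1.91 -0.81  1.17 -0.58]
3.141592653589793 [ 0.92  0.54 -0.89  1.82  0.48  1.02  1.41]
-1.5707963267948966 [ 1.05  0.65 -1.11  1.81  0.65  1.1   2.85]
1.5707963267948966 [-0.27  0.41  0.66  1.89 -0.31  0.94  0.53]
tcp for view [ 565.16383377 -169.65089352  260.        ]
```

Run:
```python
from h import *
robot.servo_line([487,180,270],feed=250)
robot.movep([536,-195,230],down(np.pi/2))
robot.servo_line([536,-195,195],feed=150); robot.hold(0.3)
i=viewer.camera_info("wrist"); print(proj([536,-169,84],i).round(0)); s=robot.observe(); p=np.array(s["tcp_pos"]); print(s["t"],p.round(2))
c=proj([536,-169,84],i).astype(int); x0,y0=max(c[0]-90,0),max(c[1]-60,0)
im=snap("wrist","w4",(x0,y0,x0+180,y0+135),4.4); np.save("w4.npy",im); print(x0,y0)
for n in ("jig_slot","jig","punch_tip","pin"):
    for q in viewer.pinpoint(n,"wrist")[:1]:
        X=w(q["at"],"wrist",i); print(n,round(q["confidence"],2),X.round(1),proj(X,i).round(0))
```

```text
[321. 168.]
13.3917 [ 536.43 -195.14  195.73]
230 107
jig_slot 0.86 [ 532.9 -164.2   76.5] [318. 163.]
jig 0.58 [ 531.9 -168.1    4.7] [318. 160.]
punch_tip 0.58 [ 536.6 -190.5  137.5] [321. 198.]Traceback (most recent call last):
  File "<stdin>", line 9, in <module>
ValueError: it knows: can_mid, driver_grip, jig, jig_slot, parts_tray_mid, pen_cup_mid, punch_grip, punch_tip, rack, ring_gauge_mid, scriber_grip, stone_mid, vise_mid
```

View pics/w4.png

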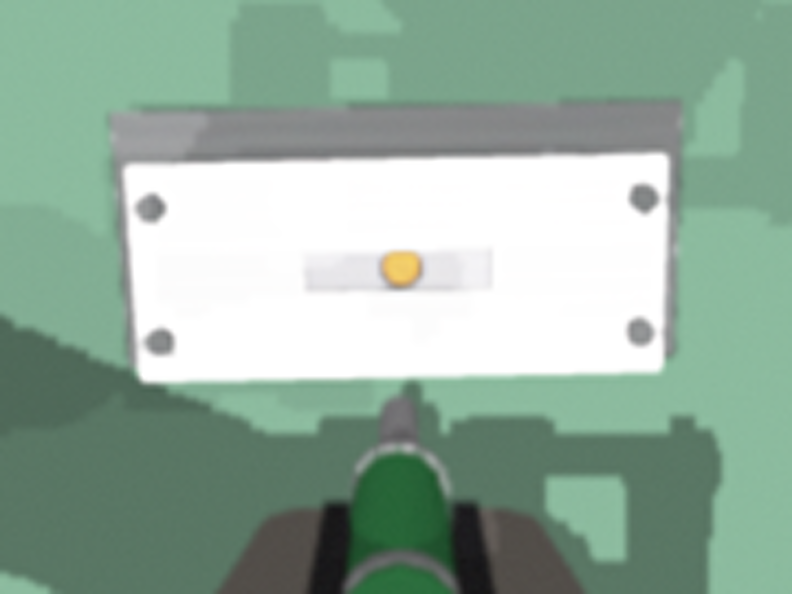

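The picture shows the cover corners at crop (123,163), (668,153), (663,372) and (140,382), and the slot from x=305 to 491. The brass pin is at (402,267), nearly mid-slot, and the nose end is at (398,397).

Run:
```python
from h import *
i=viewer.camera_info("wrist"); p=np.array(robot.observe()["tcp_pos"]); print(p.round(2))
f=lambda x,y,z:onz([230+x/4.4,107+y/4.4],i,z)
C=np.array([f(*c,84) for c in((123,163),(668,153),(663,372),(140,382))]); print(C.round(1)); c=C.mean(0)
r=cv2.minAreaRect(C[:,:2].astype(np.float32)); print(c.round(1),r)
a=C[0]-C[1]+C[3]-C[2]; print("yaw",np.arctan2(a[1],a[0]))
S=np.array([f(*q,80) for q in((305,272),(491,270))]); print("slot ends",S.round(1),S.mean(0).round(1))
print("pin",f(402,267,76).round(1),f(402,267,73).round(1))
print("tip",f(398,397,p[2]-61).round(1)+[0,4,0])
# grip pos
```

```text
[ 536.13 -195.    195.26]
[[ 466.9 -142.5   84. ]
 [ 602.3 -140.1   84. ]
 [ 604.  -195.8   84. ]
 [ 468.2 -198.4   84. ]]
[ 535.4 -169.2   84. ] ((535.4405517578125, -169.14715576171875), (136.03582763671875, 55.937870025634766), 1.0936603546142578)
yaw -3.1232203398276
slot ends [[ 511.3 -170.3   80. ]
 [ 559.2 -169.8   80. ]] [ 535.3 -170.    80. ]
pin [ 536.3 -169.6   76. ] [ 536.3 -170.    73. ]
tip [ 535.3 -186.1  134.3]
```

```bash
cat >> h.py <<'E'
def fc(b=0):
    s=robot.observe(); return np.array(s["contact_force"])-b, np.array(s["tcp_pos"]), s
def press(xy,z0,z1,b,lim,step=0.5,feed=10,log=4):
    z=z0;n=0
    while z>z1:
        z=max(z-step,z1); robot.servo_line([*xy,z],feed=feed)
        f,p,s=fc(b)
        if n%log==0 or f[2]>lim: print(round(s["t"],2),"cmd",round(z,1),"z",p[2].round(2),f.round(1),np.round(s["wrist_torque"],2))
        n+=1
        if f[2]>lim: return z,False
    return z,True
E
python3 - <<'E'
from h import *
xy=[537.0,-170.5]
robot.servo_line([*xy,195],feed=100); robot.servo_line([*xy,149],feed=120); robot.hold(0.3)
b,p,s=fc(); print(b.round(2),p.round(2)); np.save("b.npy",b)
print(press(xy,149,136,b,5,log=2))
E
```

```text
[ 0.07  0.44 -2.5 ] [ 537.41 -170.6   149.63]
15.07 cmd 148.5 z 148.59 [-0.  -1.8  1. ] [-0.05 -0.12 -0.01]
15.57 cmd 147.5 z 147.46 [ 0.8 -0.5  1.9] [-0.02 -0.14 -0.02]
16.07 cmd 146.5 z 146.46 [ 0.1 -0.3  1.3] [-0.06 -0.09  0.01]
16.57 cmd 145.5 z 145.49 [-0.2 -0.5  0.9] [-0.03 -0.04 -0.04]
17.07 cmd 144.5 z 144.45 [-0.5 -0.6  1.3] [-0.09 -0.08 -0.05]
17.57 cmd 143.5 z 143.48 [ 0.8 -1.2  1.1] [-0.01 -0.11  0.01]
18.07 cmd 142.5 z 142.45 [ 0.1 -0.8  0.7] [ 0.   -0.09  0.02]
18.57 cmd 141.5 z 141.46 [-1.1 -0.8  2.5] [ 0.04 -0.06 -0.04]
19.07 cmd 140.5 z 140.47 [-0.7 -0.3  2. ] [-0.08 -0.07 -0.03]
19.57 cmd 139.5 z 139.48 [0.1 0.1 0.8] [-0.04 -0.11 -0.04]
20.07 cmd 138.5 z 138.47 [-0.2 -0.4  1.2] [-0.08 -0.07  0.02]
20.57 cmd 137.5 z 137.55 [-0.6 -1.   1. ] [-0.09 -0.15 -0.06]
20.82 cmd 137.0 z 137.43 [-1.1 -0.3  5.9] [-0.02  0.19  0.01]
(137.0, False)
```

Past the slot floor and onto the pin at tip z≈76.4, so the nose is in the bore. Now driving it steadily down until the anvil stop is felt.

Run:
```python
from h import *
b=np.load("b.npy")+[0,-.5,1.2]; xy=[537.0,-170.5]
z,ok=press(xy,137,120,b,19,step=0.5,feed=10,log=4)
if ok:
    z,ok=press(xy,z,114.5,b,17,step=0.25,feed=7,log=2)
robot.hold(0.1); f,p,s=fc(b); print(z,ok,p.round(2),f.round(1),s["t"])
```

```text
21.07 cmd 136.5 z 137.21 [-2.1  0.2  7.5] [0.01 0.32 0.02]
22.07 cmd 134.5 z 135.4 [-1.3 -0.6  8.3] [0.   0.37 0.  ]
23.07 cmd 132.5 z 133.39 [-1.3 -0.2  8.8] [-0.02  0.34 -0.04]
24.07 cmd 130.5 z 131.4 [-1.9 -0.4  8.8] [ 0.1   0.33 -0.02]
25.07 cmd 128.5 z 129.38 [-0.6  0.8  8.2] [0.02 0.31 0.04]
26.07 cmd 126.5 z 127.41 [-1.4 -0.2  8.3] [0.06 0.36 0.01]
27.07 cmd 124.5 z 125.38 [-0.8  0.7  9.1] [0.04 0.37 0.03]
28.07 cmd 122.5 z 123.39 [-2.1  0.2  9.1] [ 0.1   0.39 -0.  ]
29.07 cmd 120.5 z 121.36 [-0.2  0.4  7.7] [ 0.09  0.36 -0.01]
29.57 cmd 119.8 z 120.65 [-2.4  0.3  8.9] [ 0.02  0.33 -0.06]
30.07 cmd 119.2 z 120.14 [-1.5  0.4  9.1] [ 0.09  0.36 -0.01]
30.57 cmd 118.8 z 119.66 [-1.8 -0.2  8.5] [0.1  0.37 0.03]
31.07 cmd 118.2 z 119.17 [-2.7 -0.6  8.2] [ 0.06  0.34 -0.03]
31.57 cmd 117.8 z 118.65 [-1.3  1.   9.1] [ 0.04  0.41 -0.01]
32.07 cmd 117.2 z 118.14 [-1.9 -0.8  8.9] [ 0.06  0.36 -0.06]
32.57 cmd 116.8 z 117.66 [-0.5 -0.2  8.2] [0.05 0.34 0.02]
33.07 cmd 116.2 z 117.17 [-1.3  0.3  9. ] [0.03 0.35 0.01]
33.57 cmd 115.8 z 116.79 [-2.5  0.9 10.5] [-0.02  0.4  -0.  ]
34.07 cmd 115.2 z 116.71 [-1.9 -0.2 13.5] [0.1  0.59 0.06]
34.57 cmd 114.8 z 116.63 [-1.6  0.8 14.9] [ 0.14  0.82 -0.07]
34.82 cmd 114.5 z 116.59 [-3.1  0.3 17.1] [0.21 0.88 0.05]
114.5 False [ 538.08 -171.12  116.58] [-2.9  0.8 16.5] 34.9167
```

Anvil stop felt at tip z≈55.7, so the pin is fully out. Withdrawing straight up and checking the bore and the punch.

Run:
```python
from h import *
xy=[537.0,-170.5]
robot.servo_line([*xy,150],feed=60); f,p,s=fc(); print(f.round(1),p.round(2))
robot.servo_line([*xy,195],feed=200); robot.servo_line([536,-195,195],feed=150); robot.hold(0.3)
i=viewer.camera_info("wrist"); snap("wrist","w5",(230,107,410,242),4.4); p=fc()[1]
print(p.round(2),fc()[2]["t"],fc()[2]["grip_width"]*92)
for q in viewer.pinpoint("punch_tip","wrist")[:1]: print(w(q["at"],"wrist",i).round(1))
```

```text
[-0.  -0.2 -1.1] [ 536.85 -170.31  149.86]
[ 536.07 -194.38  194.91] 36.7 14.568979953626451
[ 537.1 -189.8  136.7]
```

View pics/w5.png

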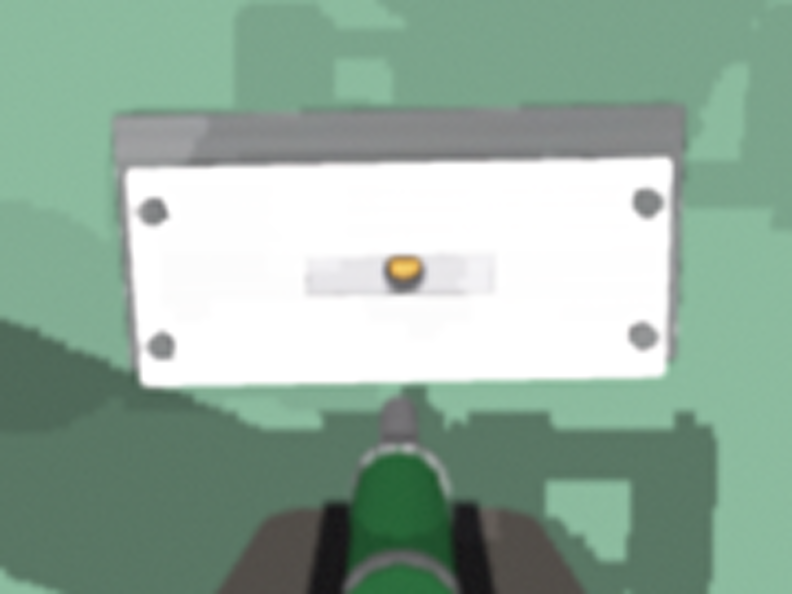

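The pin (402,270) now sits deep below the bar and the punch is unchanged in the grip. I'm returning to the exact pose it was drawn from.

Run:
```python
from h import *
robot.servo_line([536,-195,240],feed=250)
robot.movep([487,180,240],down(TH))
xy=[487.1,231.7]
robot.servo_line([*xy,200],feed=150,rotation=down(TH)); robot.servo_line([*xy,116],feed=150); robot.hold(0.3)
b,p,s=fc(); print(b.round(1),p.round(2),s["t"])
z,ok=press(xy,116,66.3,b,8,step=1.5,feed=20,log=4)
f,p,s=fc(b); print(z,ok,p.round(2),f.round(1),s["t"])
```

```text
[ 0.4  0.7 -0.6] [487.49 231.82 116.63] 40.3917
40.64 cmd 114.5 z 114.45 [-0.1 -0.7 -0.1] [ 0.1  -0.06 -0.  ]
41.64 cmd 108.5 z 108.38 [-0.9 -0.4 -0.4] [ 0.12  0.   -0.01]
42.64 cmd 102.5 z 102.39 [-0.1 -1.3 -0.1] [ 0.06 -0.01  0.02]
43.64 cmd 96.5 z 96.4 [-1.6 -1.  -0.5] [ 0.13 -0.02  0.01]
44.64 cmd 90.5 z 90.42 [-0.4 -0.8 -1.4] [ 0.1  -0.    0.01]
45.64 cmd 84.5 z 84.4 [-0.4 -0.9 -0.6] [ 0.13 -0.04  0.01]
46.64 cmd 78.5 z 78.38 [-1.2 -1.1 -1. ] [ 0.06 -0.    0.07]
47.64 cmd 72.5 z 72.39 [-0.3 -0.5 -0.7] [0.15 0.01 0.07]
48.64 cmd 66.5 z 66.42 [-0.7 -0.5  0.1] [ 0.09 -0.06  0.01]
66.3 True [487.15 231.7   66.33] [-1.3 -1.  -1.6] 48.8917
```

Run:
```python
from h import *
z,ok=press([487.1,231.7],66.3,65.6,0,6,step=.35,log=1)
grip(0.9,10)
robot.servo_line([487.1,231.7,150],feed=120)
robot.servo_line([487.1,231.7,190],feed=150); robot.hold(0.2)
i=viewer.camera_info("wrist"); snap("wrist","w6",(200,60,440,260),3.3)
for q in viewer.pinpoint("punch_grip","wrist")[:1]: print(w(q["at"],"wrist",i).round(1))
f,p,s=fc(); print(f.round(1),p.round(1),s["t"],s["grip_width"])
```

```text
49.14 cmd 66.0 z 66.02 [-0.   0.3 -0.3] [ 0.13 -0.06  0.06]
49.39 cmd 65.6 z 65.95 [-0.6  0.3  3. ] [0.08 0.1  0.01]
49.64 cmd 65.6 z 65.91 [-0.2 -0.6  4.6] [0.06 0.08 0.05]
[486.1 236.2  85.1]
[-0.8  0.6 -0.8] [486.8 231.5 189.3] 52.2917 0.9003173282566431
```

View pics/w6.png

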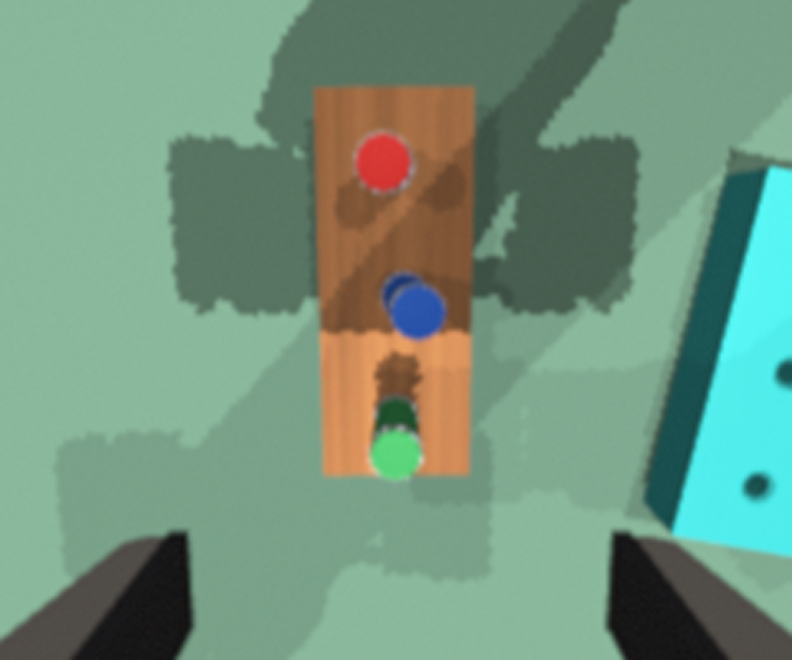

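The punch (397,455) stands fully down in its own hole, as it did at the start. The red and blue tools are unmoved and the gripper is clear.

```bash
python3 -c "
from cell import robot
print(robot.job_done())"
```

```text
the job is handed in; nothing more can be done
None
```

The pin is driven down onto the anvil and out of the bore, with a peak push of about 17 N; the punch is back fully down in its hole, the other tools and things were not touched, and the job was handed in at about 52 s.

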